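Dispense one dip tub at a sandwich counter

TASK

Dispense one round dip tub: on the dispenser stacked with round tubs, push the slide by its upright post all the way to its stop, pushing steadily rather than fast, and let go of it there so that it springs back home by itself. Do this once only, so that a single tub ends up lying flat on the landing shelf, and leave the slide of the square-tub dispenser alone.

Things in the scene. Friction and masses are not known exactly. Their poses are not given: they have to be found in the camera images.
- round_dispenser: Fixed metal dispenser, 335 x 74 mm; origin: table level, under the middle of its magazine. +x: push direction, away from the robot; z up. Magazine: open-topped steel shaft 68 x 66 mm, 88 mm high, with three round tubs stacked on a 12 mm thick bed. Landing shelf (low rails, end lip) from x = 35 to 160 mm. The slide sticks out at -x, to x = -170 mm.
- round_slide (a joint): Its spring-return slide: 0 home, 0.070 m at the stop, growing along +x. Moved by an upright black post, 20 mm diameter, z = 34 to 95 mm, axis at the dispenser's y = 0 and x = -150 mm (home), -80 mm (at the stop). The bar under it is 40 mm wide. Spring 5 N at home, 13 N at the stop, plus damping 40 N per m/s. Let go, it is home in about 0.5 s; then the stack drops.
- square_slide (a joint): The same slide (0 home, 0.070 m at the stop) on the twin dispenser that stands to the left or right of the first: the same machine in every way, but the tubs stacked in its magazine are square, 52 mm wide. Not to be pushed.
- round_tub: Lowest tub of the round stack: sealed white tub with foil top, 56 mm diameter, 24 mm high, about 60 g; origin at the centre of its underside, z up. At the start it stands on the bed inside the magazine at the dispenser's x = 0; one full stroke slides it out to about x = 70 mm on the landing shelf.

How it is judged:
On the way, in this order (a step that is already met when the one before it is completed fails the run):
1. the round-tub dispenser's slide is pushed to its stop (within 6 mm) (value of joint round_slide above 0.064 m), for 0.1 s.
2. the slide is let go in the outer half of its stroke and springs back with the robot not touching the dispenser (value of joint round_slide above 0.03 m and velocity of joint round_slide below -0.03 m/s and contact force between round_dispenser and the fingers below 0.1 N and contact force between round_dispenser and the arm below 0.1 N).
At the end, for the whole second after the job is handed in: Round-tub slide home (within 5 mm), square-tub slide home (within 10 mm), and the lowest round tub lying still and flat (10 degrees) on the landing shelf, 55 to 110 mm from the magazine's middle, within 20 mm of the centre line (value of joint round_slide below 0.005 m and value of joint square_slide below 0.01 m and x of round_tub in the frame of round_dispenser between 0.055 and 0.11 m and y of round_tub in the frame of round_dispenser between -0.02 and 0.02 m and z of round_tub in the frame of round_dispenser below 0.025 m and angle between round_tub's own z axis and vertical below 0.17 rad and linear speed of round_tub below 0.02 m/s); the robot touches nothing.
It fails at once if the square-tub dispenser's slide is pushed more than 20 mm (value of joint square_slide above 0.02 m).
It also fails if it takes over 37 s, if anything falls off the work surface, if the arm or the gripper's body presses on something with over 40 N, if the wrist force passes 120 N, or if a joint passes its speed limit or range.

ROBOT

A 6-joint arm with a two-finger parallel gripper is mounted at the origin on the work surface. World frame = base frame: x ahead of the robot, y to its left, z up, the work surface at z = 0. Lengths are in m, angles in rad, forces in N, time in s.
With the tool pointing down it reaches from about 0.35 to 0.875 m from the base axis. Payload 4.2 kg.
Tool frame: the origin (TCP) lies at the very end of the fingers, on their centre line; the grasp point (between the pads) lies 19 mm behind it (hold_point_z is the distance from the TCP to the grasp point, in m); z points along the fingers, y is the line along which they close (so a half turn about z gives the same grasp; the last joint's range is limited). The gripper opens to 87 mm and grips with 3 to 60 N. Pads are 19 mm wide; open, the fingers measure 117 mm over their backs; the gripper's body (75 mm by 190 mm) begins 51 mm behind the grasp point.
Start: joints at [1.369, 0.385, 0.008, 0, -1.194, -0.259], TCP at [0.278, 0.56, 0.223] pointing down, gripper open.
Joint ranges: [-3.14, 3.14], [-1.21, 2.06], [-1.07, 1.41], [-3.16, 2.05], [-2.99, -0.16], [-3.1, 3.1]. Speed limits (rad/s): [2.79, 2.79, 3.14, 3.14, 3.14, 3.14].

INTERFACE

Orientations are given as a 3x3 rotation matrix whose columns are the frame's x, y, z axes.
In Python, from cell import * gives the robot as it stands.
- The arm moves only by the shell command python3 -m jog 'ROWS' [OPENING] [FORCE]. ROWS is JSON, a list of rows, each a list of 6 numbers: the shift along the tool's x, y, z in m, then the turn, a rotation vector about the tool's x, y, z in degrees. In form: [[x, y, z, wx, wy, wz], ...]. A call has exactly 10 rows; each row shifts and turns the commanded pose from where the row before left it, along the tool's axes as they then stand; what a row does not reach is not made up. A row lasts 1/12 s, in which the tool goes at most 41.7 mm and 7.16 degrees, less where a joint would pass 70% of its speed; a pose out of reach is approached as far as the arm can. A call with a gripper value outside its range is refused whole. OPENING is the closure, from 0 (fully open) to 1 (shut), set as the call begins (- or left out, the last holds). The fingers move at their own pace and stop on an object; FORCE is the grip in N (left out, the last holds). Time passes only in rows, so rows that do not move let the fingers close, or fill a call up. It gives the time, the measured TCP pose, the force, the opening and the grip force at its end, in the units of the state.
- get_obs(): the state, without advancing time (a new reading comes with each control period).
- read_camera(name): name is "scene" or "side" or "wrist"; returns (picture, depth): 480x640x3 uint8, red, green, blue; 480x640 float32, m along the optical axis (not along the pixel's ray), 0 where there is no reading.
- calibration(name): a dict with "fov_y" (degrees; the focal length in pixels is half the picture's height over the tangent of half this angle, whatever the lens; pixels are square), "cx", "cy" (the principal point, pixels), "pose" (4x4, takes a point from camera to world coordinates). Camera axes: x right, y up, looking along -z (the intrinsics and any distortion apply to the point x, -y, -z); pixel columns grow to the right and rows downward; lengths in m; the calibration is good to about 2 mm. A picture is of the moment at which its call begins: read the wrist's pose just before it. calibration takes no time and is no camera call; for the wrist camera it gives the pose at the moment of the call.
- hand_in(): hands the job in; it is judged then, once.
The state is a dict: "time": time; "joint_positions": joint angles; "dq": joint speeds; "joint_efforts": joint torques, N m; "tool_pos": TCP position; "tool_rot": TCP orientation; "wrist_force": force on the tool from outside, world axes, zero at the start; "wrist_torque": the same for the moment, N m; "finger_gap": finger opening in m; "grasp_force": force on a finger pad.
Only numpy, scipy, OpenCV 4.12 (cv2) and the standard library are available. Lean on these libraries where they do the work, as an engineer would, in place of code of your own. Each camera call takes 0.05 s, during which the arm holds its last target. There are 200 camera calls.

## Working session

There is one attempt and no reset: what is moved stays moved. The work goes in short steps, Python scripts to look and compute and a shell command to move; the robot and the scene stay as the last step left them, time stands still between calls to the robot, and variables do not carry over. Pictures are saved under pics/ and viewed, at most 10 in all, crops included, and the job is handed in when it is done.

```bash
mkdir -p pics; cat > h.py <<'E'
from cell import *
import numpy as np, cv2
def grab(n,tag):
    c=calibration(n); p,d=read_camera(n)
    cv2.imwrite(f'pics/{tag}.png',p[:,:,::-1]); np.savez(f'pics/{tag}.npz',d=d,p=p,pose=c['pose'],k=[c['fov_y'],c['cx'],c['cy']])
    return c
def cloud(tag):
    z=np.load(f'pics/{tag}.npz'); d=z['d']; f,cx,cy=z['k']; F=240/np.tan(np.radians(f/2))
    v,u=np.mgrid[:480,:640]
    P=np.stack([(u-cx)/F*d,-(v-cy)/F*d,-d],-1)
    W=P@z['pose'][:3,:3].T+z['pose'][:3,3]; W[d==0]=np.nan
    return W,z['p']
E
python3 - <<'E'
from h import *
for n in ['scene','side']: print(grab(n,n+'0'))
o=get_obs();print(o['time'],o['tool_pos'],o['tool_rot'])
E
```

```text
{'fov_y': 43.91168268736811, 'cx': 319.6665625342554, 'cy': 245.56133051659725, 'pose': array([[-0.06706961, -0.65874863,  0.74936767,  1.32082547],
       [ 0.99755117, -0.05920204,  0.03723953,  0.02544683],
       [ 0.0198326 ,  0.75003024,  0.66110612,  0.63800245],
       [ 0.        ,  0.        ,  0.        ,  1.        ]])}
{'fov_y': 55.82150510021679, 'cx': 318.5068890016494, 'cy': 232.85944377429942, 'pose': array([[ 0.90177905,  0.29099327, -0.31955824,  0.37349413],
       [-0.43218465,  0.61280772, -0.66157624, -0.54662755],
       [ 0.00331353,  0.73470376,  0.67837999,  0.59318197],
       [ 0.        ,  0.        ,  0.        ,  1.        ]])}
0.1 [0.2776555  0.55934563 0.22156465] [[ 8.95629339e-01 -4.44800504e-01 -7.73541807e-04]
 [-4.44801163e-01 -8.95627528e-01 -1.80445829e-03]
 [ 1.09818621e-04  1.96019808e-03 -9.99998073e-01]]
```

View pics/scene0.png

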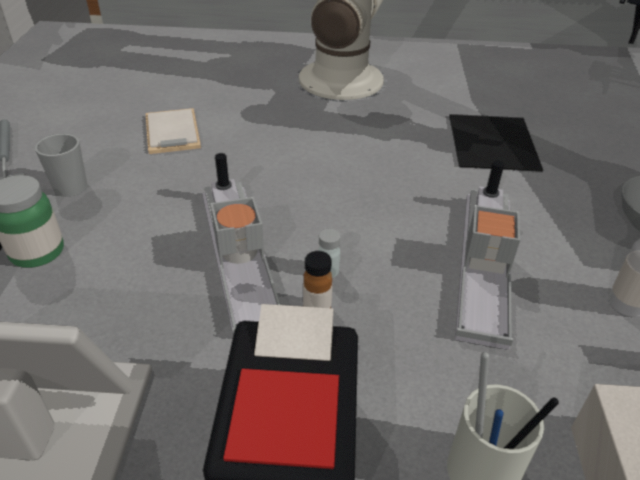

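View pics/side0.png

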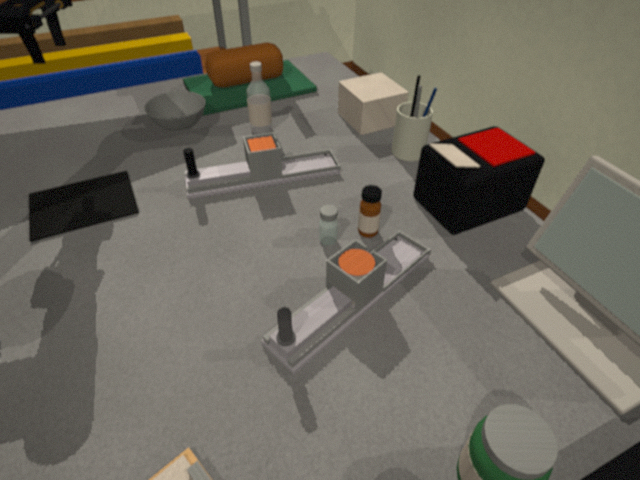

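The round-tub dispenser is the one at scene (237,216) / side (356,262), with a round orange top and its post at scene (222,170) / side (286,325). The square one is at scene (496,225) / side (262,145).

```bash
python3 - <<'E'
from h import *
for tag,pb,mb in [('scene0',(205,240,145,190),(200,280,185,260)),('side0',(270,300,300,350),(315,395,235,310))]:
    W,p=cloud(tag)
    def box(b): return W[b[2]:b[3],b[0]:b[1]].reshape(-1,3),p[b[2]:b[3],b[0]:b[1]].reshape(-1,3).astype(int)
    w,c=box(pb); m=(c.max(1)<60)&(w[:,2]>.045)&(w[:,2]<.12); q=w[m]
    print(tag,'post n',m.sum(),'med',np.median(q,0),'zmax',np.percentile(q[:,2],98),'top',q[q[:,2]>.088].mean(0))
    w,c=box(mb); m=(c[:,0]-c[:,2]>60); q=w[m]; print(' lid',m.sum(),np.median(q,0),'mid',(q.min(0)+q.max(0))/2,np.ptp(q,axis=0))
    rim=w[(~m)&(w[:,2]>.09)&(w[:,2]<.115)]; r=cv2.minAreaRect(rim[:,:2].astype(np.float32)); print(' rim',r,np.median(rim[:,2]))
    # whole body footprint
    A=W.reshape(-1,3); s=(A[:,2]>.008)&(A[:,2]<.03)
    l=np.median(q,0); s&=np.hypot(A[:,0]-l[0],A[:,1]-l[1])<.19
    a=A[s][:,:2].astype(np.float32); print(' body',cv2.minAreaRect(a),len(a))
E
```

```text
scene0 post n 307 med [ 0.50277011 -0.18262999  0.07479133] zmax 0.0968029664959202 top [ 0.50026577 -0.18350078  0.09394813]
 lid 696 [nan nan nan] mid [nan nan nan] [nan nan nan]
 rim ((0.6383808255195618, -0.13497117161750793), (0.06749720871448517, 0.06561917811632156), 18.68124771118164) 0.09023948450661834
 body ((0.0, 0.0), (0.0, 0.0), 0.0) 0
side0 post n 183 med [ 0.49492038 -0.18926406  0.09311721] zmax 0.09692715135111937 top [ 0.49545242 -0.18679023  0.09439822]
 lid 791 [nan nan nan] mid [nan nan nan] [nan nan nan]
 rim ((0.614693284034729, -0.11762423813343048), (0.060518816113471985, 0.028003958985209465), 52.985103607177734) 0.09006701410832124
 body ((0.0, 0.0), (0.0, 0.0), 0.0) 0
```

Round magazine at (0.638,-0.135), post at (0.498,-0.185): 149 mm apart (150 expected), yaw ≈19.3°, and the heights match. Next I close the fingers, turn, and move to a spot behind the post.

```bash
python3 -m jog '[[0,0,0,0,0,-4.57],[0,0,0,0,0,-4.57],[0,0,0,0,0,-4.57],[0,0,0,0,0,-4.57],[0,0,0,0,0,-4.57],[0,0,0,0,0,-4.57],[0,0,0,0,0,-4.57],[0,0,0,0,0,-4.57],[0,0,0,0,0,-4.57],[0,0,0,0,0,-4.57]]' 1 20
python3 -m jog '[[-0.0047,0.037,0,0,0,0],[-0.0047,0.037,0,0,0,0],[-0.0047,0.037,0,0,0,0],[-0.0047,0.037,0,0,0,0],[-0.0047,0.037,0,0,0,0],[-0.0047,0.037,0,0,0,0],[-0.0047,0.037,0,0,0,0],[-0.0047,0.037,0,0,0,0],[-0.0047,0.037,0,0,0,0],[-0.0047,0.037,0,0,0,0]]'
python3 -m jog '[[-0.0047,0.037,0,0,0,0],[-0.0047,0.037,0,0,0,0],[-0.0047,0.037,0,0,0,0],[-0.0047,0.037,0,0,0,0],[-0.0047,0.037,0,0,0,0],[-0.0047,0.037,0,0,0,0],[-0.0047,0.037,0,0,0,0],[-0.0047,0.037,0,0,0,0],[-0.0047,0.037,0,0,0,0],[0,0,0,0,0,0]]'
python3 - <<'E'
from h import *
grab('wrist','w1'); o=get_obs(); print(o['tool_rot'],o['joint_positions'])
E
```

```text
time: 0.93
tool_pos: [0.2777, 0.5595, 0.2219]
tool_rot: [[0.943, 0.334, -0.001], [0.334, -0.943, -0.001], [-0.001, 0.001, -1.0]]
wrist_force: [0.6, 0.4, 0.3]
finger_gap: 0.0284
grasp_force: 0.0
time: 1.77
tool_pos: [0.3554, 0.1931, 0.2224]
tool_rot: [[0.944, 0.331, -0.0], [0.331, -0.944, -0.0], [-0.0, 0.0, -1.0]]
wrist_force: [0.2, 0.3, -0.5]
finger_gap: 0.0005
grasp_force: 0.0
time: 2.6
tool_pos: [0.4263, -0.1379, 0.222]
tool_rot: [[0.946, 0.324, -0.001], [0.324, -0.946, -0.001], [-0.001, 0.001, -1.0]]
wrist_force: [1.8, 0.1, 0.3]
finger_gap: 0.0006
grasp_force: 0.0
[[ 9.45907566e-01  3.24431725e-01 -1.71217156e-03]
 [ 3.24432036e-01 -9.45909004e-01 -1.00595661e-04]
 [-1.65219492e-03 -4.60329109e-04 -9.99998529e-01]] [ 5.65345838e-02  7.80728865e-02 -4.03916999e-01  4.16024962e-06
 -1.09052156e+00  1.84467113e+00]
```

View pics/w1.png

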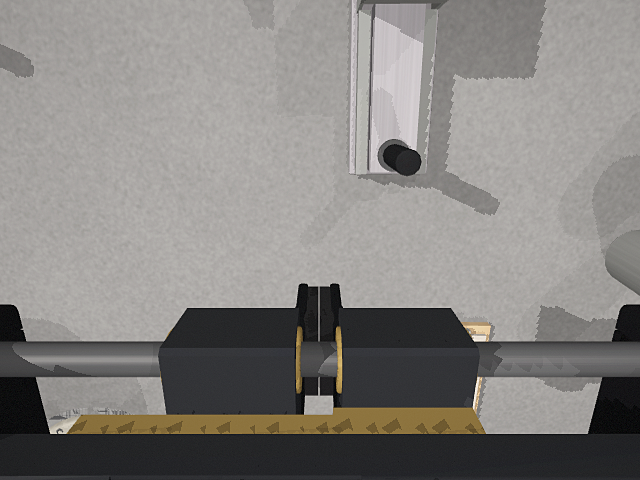

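```bash
python3 - <<'E'
from h import *
W,p=cloud('w1'); A=W.reshape(-1,3);c=p.reshape(-1,3).astype(int)
ok=np.isfinite(A[:,2])
m=ok&(np.hypot(A[:,0]-.498,A[:,1]+.185)<.03)&(A[:,2]>.085)&(A[:,2]<.11)
q=A[m]; print(len(q),np.median(q,0) if len(q) else '',(q.min(0)+q.max(0))/2,np.ptp(q,axis=0))
m=ok&(np.hypot(A[:,0]-.638,A[:,1]+.135)<.06)&(A[:,2]>.083)&(A[:,2]<.1)
q=A[m]; print(len(q),cv2.minAreaRect(q[:,:2].astype(np.float32)),np.median(q[:,2]))
E
```

```text
612 [ 0.49689677 -0.18279135  0.09458722] [ 0.49661236 -0.18395622  0.09138609] [0.01953828 0.01971335 0.01212098]
0 ((0.0, 0.0), (0.0, 0.0), 0.0) nan
  return _methods._mean(a, axis=axis, dtype=dtype,
  ret = ret.dtype.type(ret / rcount)
```

The post top measures (0.4968,-0.1835), z 0.095, 20 mm across, and shows at pixel (403,160) with the bar parallel to the tool. I'll shift sideways 66 mm and go down to z≈0.048.

```bash
python3 -m jog '[[0,0.0165,0,0,0,0],[0,0.0165,0,0,0,0],[0,0.0165,0,0,0,0],[0,0.0165,0,0,0,0],[0,0,0.028,0,0,0],[0,0,0.028,0,0,0],[0,0,0.028,0,0,0],[0,0,0.028,0,0,0],[0,0,0,0,0,0],[0,0,0,0,0,0]]'
python3 - <<'E'
from h import *
o=get_obs();T=o['tool_pos'];R=o['tool_rot'];print(T,R, R.T@(np.array([.4968,-.1835,.095])-T),o['wrist_force'])
E
```

```text
time: 3.48
tool_pos: [0.447, -0.1948, 0.1099]
tool_rot: [[0.943, 0.332, -0.004], [0.332, -0.943, 0.0], [-0.003, -0.001, -1.0]]
wrist_force: [0.0, -1.2, 0.5]
finger_gap: 0.0002
grasp_force: 0.0
[ 0.44697986 -0.1947583   0.10986997] [[ 9.43290417e-01  3.31949069e-01 -3.60618884e-03]
 [ 3.31951359e-01 -9.43296504e-01  3.85545116e-05]
 [-3.38890719e-03 -1.23344739e-03 -9.99993497e-01]] [0.05078246 0.00593617 0.01469065] [ 0.01549065 -1.22092888  0.46309334]
```

```bash
python3 -m jog '[[0,0.006,0.012,0,0,0],[0,0,0.012,0,0,0],[0,0,0.012,0,0,0],[0,0,0.012,0,0,0],[0,0,0.012,0,0,0],[0.005,0,0,0,0,0],[0.005,0,0,0,0,0],[0.005,0,0,0,0,0],[0,0,0,0,0,0],[0,0,0,0,0,0]]'
python3 - <<'E'
from h import *
o=get_obs();T=o['tool_pos'];R=o['tool_rot'];print(R.T@(np.array([.4968,-.1835,.095])-T),o['wrist_force'])
grab('wrist','w2')
E
```

```text
time: 4.32
tool_pos: [0.4651, -0.196, 0.0516]
tool_rot: [[0.944, 0.331, 0.002], [0.331, -0.944, -0.0], [0.002, 0.001, -1.0]]
wrist_force: [0.2, -0.3, 0.1]
finger_gap: 0.0004
grasp_force: 0.0
[ 0.03412784 -0.00127651 -0.04331789] [ 0.17049064 -0.30005847  0.08748597]
```

View pics/w2.png

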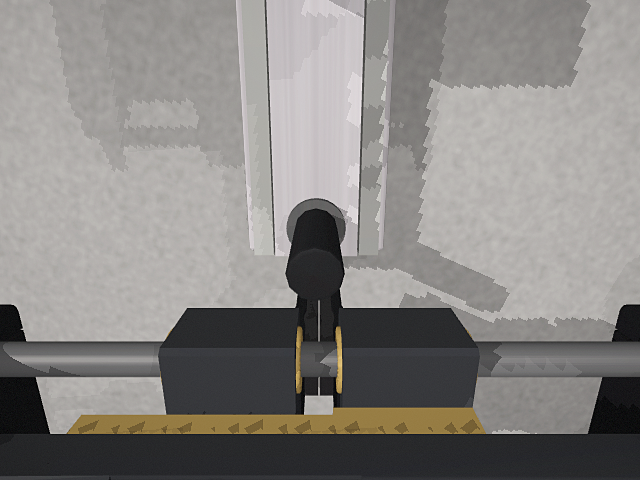

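The post at (315,272) is centred ahead of the closed fingers (318,300). Pushing steadily at 60 mm/s.

```bash
python3 -m jog '[[0.004,0,0,0,0,0],[0.005,0,0,0,0,0],[0.005,0,0,0,0,0],[0.005,0,0,0,0,0],[0.005,0,0,0,0,0],[0.005,0,0,0,0,0],[0.005,0,0,0,0,0],[0.005,0,0,0,0,0],[0.005,0,0,0,0,0],[0.005,0,0,0,0,0]]'
python3 -m jog '[[0.005,0,0,0,0,0],[0.005,0,0,0,0,0],[0.005,0,0,0,0,0],[0.005,0,0,0,0,0],[0.004,0,0,0,0,0],[0.003,0,0,0,0,0],[0.002,0,0,0,0,0],[0.001,0,0,0,0,0],[0,0,0,0,0,0],[0,0,0,0,0,0]]'
python3 - <<'E'
from h import *
o=get_obs();T=o['tool_pos'];R=o['tool_rot'];print(R.T@(np.array([.4968,-.1835,.095])-T),R.T@o['wrist_force'])
grab('wrist','w3')
W,p=cloud('w3'); A=W.reshape(-1,3);c=p.reshape(-1,3).astype(int)
m=np.isfinite(A[:,2])&(np.hypot(A[:,0]-.5628,A[:,1]+.160)<.022)&(A[:,2]>.085)&(A[:,2]<.1)&(c.max(1)<70)
q=A[m]; print(len(q),(q.min(0)+q.max(0))/2,np.ptp(q,axis=0)); print((((q.min(0)+q.max(0))/2-[.4968,-.1835,.095])@R)[0])
E
```

```text
time: 5.2
tool_pos: [0.5043, -0.181, 0.0499]
tool_rot: [[0.944, 0.329, -0.014], [0.329, -0.944, -0.0], [-0.013, -0.004, -1.0]]
wrist_force: [-11.4, -6.5, 9.3]
finger_gap: 0.0003
grasp_force: 6.6
time: 6.03
tool_pos: [0.5323, -0.1711, 0.0499]
tool_rot: [[0.944, 0.329, -0.014], [0.329, -0.944, -0.0], [-0.013, -0.004, -1.0]]
wrist_force: [-11.4, -3.7, 7.4]
finger_gap: 0.0003
grasp_force: 6.4
[-0.03820493 -0.00021311 -0.04457876] [-12.11391565  -0.32260148  -7.21568366]
2527 [ 0.55167576 -0.16428999  0.09133158] [0.02094122 0.01857607 0.01263542]
0.05818377004730904
```

```bash
python3 -m jog '[[0.002,0,0,0,0,0],[0.003,0,0,0,0,0],[0.002,0,0,0,0,0],[0.002,0,0,0,0,0],[0.001,0,0,0,0,0],[0.001,0,0,0,0,0],[0,0,0,0,0,0],[0,0,0,0,0,0],[0,0,0,0,0,0],[0,0,0,0,0,0]]'
python3 - <<'E'
from h import *
o=get_obs();T=o['tool_pos'];R=o['tool_rot'];print(R.T@(np.array([.4968,-.1835,.095])-T),R.T@o['wrist_force'])
E
```

```text
time: 6.92
tool_pos: [0.5419, -0.1677, 0.0499]
tool_rot: [[0.944, 0.329, -0.015], [0.329, -0.944, -0.0], [-0.015, -0.005, -1.0]]
wrist_force: [-13.3, -4.7, 9.0]
finger_gap: 0.0006
grasp_force: 7.1
[-0.04846796 -0.00015767 -0.04441901] [-14.20981777   0.08386277  -8.83273792]
```

```bash
python3 -m jog '[[0.001,0,0,0,0,0],[0,0,0,0,0,0],[0.001,0,0,0,0,0],[0,0,0,0,0,0],[0.001,0,0,0,0,0],[0,0,0,0,0,0],[0,0,0,0,0,0],[0,0,0,0,0,0],[0,0,0,0,0,0],[0,0,0,0,0,0]]'
```

```text
time: 7.75
tool_pos: [0.5432, -0.1672, 0.0499]
tool_rot: [[0.944, 0.328, -0.019], [0.329, -0.945, -0.001], [-0.018, -0.005, -1.0]]
wrist_force: [-16.2, -6.9, 11.7]
finger_gap: 0.0005
grasp_force: 8.8
```

The TCP moved only 1.4 mm for 3 mm commanded and the force is rising, so the slide is at its stop. Letting go with a quick lift.

```bash
python3 -m jog '[[-0.001,0,-0.04,0,0,0],[0,0,-0.04,0,0,0],[0,0,-0.04,0,0,0],[0,0,-0.03,0,0,0],[0,0,0,0,0,0],[0,0,0,0,0,0],[0,0,0,0,0,0],[0,0,0,0,0,0],[0,0,0,0,0,0],[0,0,0,0,0,0]]'
python3 -m jog '[[-0.01,0,0,0,0,0],[-0.02,0,0,0,0,0],[-0.02,0,0,0,0,0],[-0.01,0,0,0,0,0],[0,0,0,0,0,0],[0,0,0,0,0,0],[0,0,0,0,0,0],[0,0,0,0,0,0],[0,0,0,0,0,0],[0,0,0,0,0,0]]'
python3 - <<'E'
from h import *
grab('scene','s4')
i=cv2.imread('pics/s4.png')[100:360,150:410]; cv2.imwrite('pics/s4c.png',cv2.resize(i,None,fx=2.3,fy=2.3))
W,p=cloud('s4');A=W.reshape(-1,3);c=p.reshape(-1,3).astype(int)
B=(A-[.638,-.135,0]); a=np.radians(19); X=B[:,0]*np.cos(a)+B[:,1]*np.sin(a);Y=-B[:,0]*np.sin(a)+B[:,1]*np.cos(a)
m=(X<-.05)&(X>-.18)&(abs(Y)<.03)&(A[:,2]>.085)&(A[:,2]<.1); print('post',m.sum(),X[m].mean(),Y[m].mean())
m=(X>.037)&(X<.15)&(abs(Y)<.032)&(A[:,2]>.028)&(A[:,2]<.05); print('tub',m.sum(),(X[m].min()+X[m].max())/2,(Y[m].min()+Y[m].max())/2,np.ptp(X[m]),np.median(A[m,2]))
E
```

```text
time: 8.58
tool_pos: [0.5503, -0.1657, 0.1991]
tool_rot: [[0.944, 0.331, -0.003], [0.331, -0.944, 0.0], [-0.003, -0.001, -1.0]]
wrist_force: [0.2, 0.1, -0.4]
finger_gap: 0.0007
grasp_force: 0.0
time: 9.42
tool_pos: [0.4946, -0.1854, 0.2003]
tool_rot: [[0.944, 0.331, -0.0], [0.331, -0.944, -0.0], [-0.0, -0.0, -1.0]]
wrist_force: [0.1, -0.6, -0.3]
finger_gap: 0.0005
grasp_force: 0.0
post 117 -0.1473327769667622 -0.0004958448926543855
tub 966 0.06759339942154813 0.0011518746528542036 0.05877000357653747 0.03641493215954478
```

View pics/s4c.png

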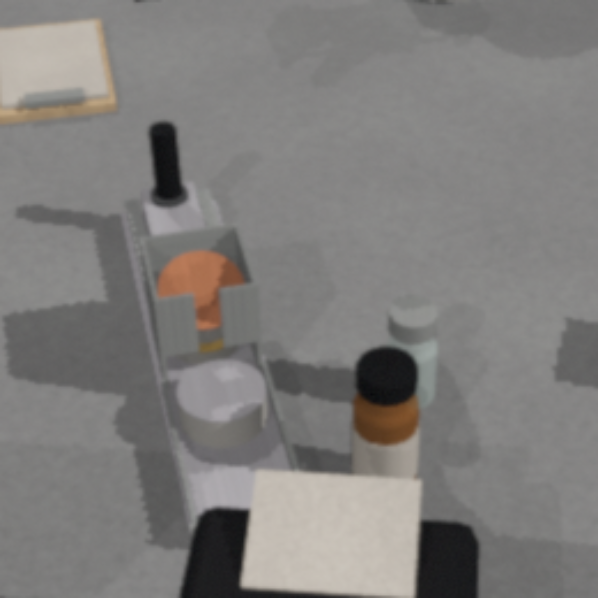

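The slide is home (post at crop (165,160), x≈-0.148). One tub lies flat on the shelf at crop (222,400), x≈0.068, y≈0.001, top z 0.036. The arm is clear, so I'm handing in.

```bash
python3 -c "
from cell import *
print(hand_in())"
```

```text
the job is handed in; nothing more can be done
None
```

I pushed the round-tub slide to its stop once and let it spring home. One round tub now lies flat on the shelf about 68 mm from the magazine's middle, the square-tub slide was not touched, and the job is handed in at about 9.5 s (no verdict was returned).

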